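# Isolate the machine and pull its fuse

## Task

Switch the blue machine control box off by swinging its red-knobbed isolator lever fully over, away from the robot. Then take out the fuse carrier with the orange grip: push it down against its spring and only then, keeping it down, twist it anticlockwise until it comes free (never force it round past its catch), lift it out, and lay it in the yellow tray without dropping it. Leave the grey fuse carrier locked in its socket, and do not disturb the carton, the tape roll or the screwdriver.

Things in the scene. Friction and masses are not known exactly. Their poses are not given: they have to be found in the camera images.
- fuse_box: Blue steel control box fixed on the bench, 240 (its x) x 250 (its y) x 76 mm high; origin: centre of its underside; x runs from its louvred front, facing the robot, to its back; z up. On the lid: two bayonet sockets towards the front and, at x = +65, y = 0, a 70 x 50 x 25 mm grey block on a yellow patch with the isolator lever. Two small lamps mean nothing.
- socket_left (a point): Centre of the top of the left bayonet socket, a fixed black plate 56 mm square and 6 mm thick on the box's lid, at box x = -50, y = +70, z = 82 mm. Its through slot for the carrier's cross lug lies along the box's x. Either carrier may be in either socket.
- socket_right (a point): The same for the right socket, at box x = -50, y = -70, z = 82 mm.
- isolator (a joint): Angle of the isolator lever, a 10 mm steel rod with a red ball, hinged about the box's y axis at box x = +65, y = 0, z = 98 mm. 0: leaning 0.5 rad towards the robot (on); 1.0: leaning 0.5 rad away (off, at its stop). It stays where it is left; about 1 N at the ball moves it.
- isolator_tip (a point): Centre of the lever's red ball, 26 mm in diameter, 60 mm from the hinge axis.
- orange_cap: Loose fuse carrier, 90 to 145 g, to be removed. Origin: on its axis, at the underside of its orange flange (48 mm across, 5 thick); z up out of the grip. Locked at the start: origin 9 mm above the socket plate, its x axis 75 degrees clockwise (seen from above) from the box's x. Spring: 5 N upward there, 0.6 N more per mm pushed. Pushed 6 mm or more, the catch clears; 9 mm is the bottom.
- orange_cap_grip (a point): In the orange grip, on the axis, 20 mm above the origin. The grip: a flat upright bar above the flange, 40 (cap x) x 14 (cap y) x 28 mm high, top 33 mm above the origin, to pinch across the 14 mm. Kept down, the cap turns 75 degrees anticlockwise (stop about 5 beyond) until its x lies along the box's x, within 4 degrees; let up, the spring lifts it about 7 mm above locked; then pull straight up.
- orange_cap_end (a point): Lower end of the orange carrier's white fuse (14 mm across), 50 mm below the cap's origin. Above it, a steel cross lug 40 (cap x) x 8 (cap y) x 8 mm at 15 to 23 mm below the origin, and a stem 16 mm across. This end is clear of the socket 41 mm above its locked height.
- grey_cap: The same carrier with a grey grip, in the other socket: leave it locked. Origin and sizes as for orange_cap.
- tray: Yellow open tray fixed on the bench, 200 (x) x 160 (y) x 30 mm high, walls and floor 5 mm thick; origin: centre of its underside. To the left or to the right of the box.
- carton: Closed cardboard carton, loose, 140 (x) x 110 (y) x 70 mm high, on the other side of the box from the tray; origin: centre of its underside. Leave alone.
- tape: Yellow tape roll lying flat on the bench, 90 mm across, 36 mm high; origin: centre of its underside. Leave alone.
- screwdriver: Red-handled screwdriver, 150 mm long, lying on the bench beyond the tray or the carton; origin: under its middle. Leave alone.
Mind the look-alikes: they are no part of the job. What is meant by the orange_cap is not green or purple, and is the larger of those in its own colour.

How it is judged:
On the way, in this order (a step that is already met when the one before it is completed fails the run):
1. the isolator lever is swung off (value of joint isolator above 0.85 rad), for 0.2 s.
2. the orange carrier is pushed down against its spring (z of orange_cap in the frame of fuse_box between 0.071 and 0.087 m), for 0.1 s.
3. the orange carrier is twisted free and its fuse is lifted clear of the socket (z of orange_cap_end in the frame of fuse_box above 0.084 m), for 0.1 s.
At the end, for the whole second after the job is handed in: The isolator lever is off (0.85 rad or more), the orange carrier lies at rest inside the tray (grip and fuse end within its outline, flange below 65 mm, fuse end below 50 mm), and the grey carrier sits at its locked height within 3 mm (value of joint isolator above 0.85 rad and x of orange_cap_grip in the frame of tray between -0.1 and 0.1 m and y of orange_cap_grip in the frame of tray between -0.08 and 0.08 m and x of orange_cap_end in the frame of tray between -0.1 and 0.1 m and y of orange_cap_end in the frame of tray between -0.08 and 0.08 m and height (world z) of orange_cap below 0.065 m and height (world z) of orange_cap_end below 0.05 m and linear speed of orange_cap below 0.02 m/s and angular speed of orange_cap below 0.5 rad/s and z of grey_cap in the frame of fuse_box between 0.088 and 0.094 m); the robot touches nothing.
It fails at once if the orange carrier is forced round past its catch without being pushed down (turned by more than 18 degrees, and not yet in line with the slot, while less than 4.5 mm down) (angle between the x axis of orange_cap and the x axis of fuse_box, either way round between 0.3 and 1 rad and z of orange_cap in the frame of fuse_box between 0.0865 and 0.096 m and (horizontal distance between orange_cap and socket_left below 0.01 m or horizontal distance between orange_cap and socket_right below 0.01 m)).
It fails at once if the grey carrier is shifted by more than 6 mm (distance of grey_cap from where it was at the start of the episode above 0.006 m).
It fails at once if the carton, tape roll or screwdriver is shifted by more than 30 mm (distance of any of carton, tape, screwdriver from where it was at the start of the episode above 0.03 m).
It fails at once if the orange carrier is dropped or thrown (faster than 0.9 m/s out of the fingers) (linear speed of orange_cap above 0.9 m/s and not (contact force between the fingers and orange_cap above 0.1 N)).
It also fails if it takes over 51 s, if anything falls off the work surface, if the arm or the gripper's body presses on something with over 40 N, if the wrist force passes 120 N, or if a joint passes its speed limit or range.

## Robot

A 6-joint arm with a two-finger parallel gripper is mounted at the origin on the work surface. World frame = base frame: x ahead of the robot, y to its left, z up, the work surface at z = 0. Lengths are in m, angles in rad, forces in N, time in s.
With the tool pointing down it reaches from about 0.275 to 0.875 m from the base axis. Payload 12.5 kg.
Tool frame: the origin (TCP) lies between the finger pads; the fingertips stand 22 mm ahead of it and the grasp point (between the pads) lies 3 mm ahead of it (tcp_to_tips is the distance from the TCP to the fingertips, in m); z points along the fingers, y is the line along which they close (so a half turn about z gives the same grasp; the last joint's range is limited). The gripper opens to 85 mm and grips with 20 to 120 N. Pads are 22 mm wide; open, the fingers measure 114 mm over their backs; the gripper's body (76 mm by 85 mm) begins 54 mm behind the grasp point. The pads swing forward as they close: fully open they stand 13 mm farther back than shut.
Start: joints at [-1.302, 0.351, 1.652, -0, 1.139, -0.085], TCP at [0.191, -0.516, 0.216] pointing down, gripper open.
Joint ranges: [-2.75, 2.75], [-0.79, 2.1], [0.01, 2.65], [-1.57, 4.71], [0.07, 3.14], [-2.87, 2.87]. Speed limits (rad/s): [2.22, 2.22, 2.79, 3.14, 3.14, 3.14].

## Interface

Orientations are given as a rotation vector (axis times angle).
In Python, from station import observe, grab_frame, calibration, job_done, recognise, tcp_to_tips gives the robot as it stands.
- The arm moves only by the tool drive_tool, never from a script. Its argument "plan" is a list of rows, each an object of numbers: "x", "y", "z": the shift along the tool's x, y, z in mm; "turn": the turn about the tool's z in rad. A call has 1 to 20 rows; each row is the pose to reach, as a shift and turn from the pose commanded when the call began, along the tool's axes at that moment; what a row does not reach only later rows make up. A row lasts 1/8 s, in which the tool goes at most 62.5 mm and 10.7 degrees, less where a joint would pass 70% of its speed; a pose out of reach is approached as far as the arm can. A call with a gripper value outside its range is refused whole. "grip" is the finger opening in mm, from 0 to 85.4, set as the call begins (left out, the last holds). The fingers move at their own pace and stop on an object; "force" is the grip in N (left out, the last holds). Time passes only in rows, so rows that repeat a pose let the fingers close. It gives the time, the measured TCP pose, the force, the opening and the grip force at its end, in the units of the state.
- observe(): the state, without advancing time (a new reading comes with each control period).
- grab_frame(name): name is "scene" or "top"; returns the picture (400x640x3 uint8, blue, green, red); there is no depth.
- calibration(name): a dict with "fx", "fy", "cx", "cy" (pixels), "origin" and "rotation" of the camera in the world. Camera axes: x right, y up, looking along -z (the intrinsics and any distortion apply to the point x, -y, -z); pixel columns grow to the right and rows downward; lengths in m; the calibration is good to about 2 mm. A picture is of the moment at which its call begins. calibration takes no time and is no camera call.
- job_done(): hands the job in; it is judged then, once.
Trained networks look in the newest picture that a camera, given by its name, has taken for a name from the list of things; names that differ only in an ending like _2 or _b are one class to them, and where a whole thing is asked for, a point or a joint stands for the part that bears it (a point fixed in the world has none). Each returns a list of dicts, best first, with "score" (0 to 1); they miss things now and then, are a little off and sometimes report something else, mostly with a low value. They report only what shows in the picture. A call takes as long as a camera call. They do not tell look-alikes from the thing itself.
- recognise(camera, query): "at" ([x, y, z] in m, in the coordinates of the camera as it stood for that picture, good to about 4 mm: the middle of the surface that is visible of it).
The state is a dict: "clock": time; "joint_pos": joint angles; "qd": joint speeds; "joint_torque": joint torques, N m; "position": TCP position; "ee_rot": TCP orientation; "force": force on the tool from outside, world axes, zero at the start; "wrist_torque": the same for the moment, N m; "opening": opening from 0.0 (shut) to 1.0 (fully open); "grip_force": force on a finger pad.
Only numpy, scipy, OpenCV 4.12 (cv2) and the standard library are available. Lean on these libraries where they do the work, as an engineer would, in place of code of your own. Each camera call takes 0.05 s, during which the arm holds its last target. There are 200 camera calls.

## Working session

There is one attempt and no reset: what is moved stays moved. The work goes in short steps, Python scripts to look and compute and a tool call to move; the robot and the scene stay as the last step left them, time stands still between calls to the robot, and variables do not carry over. Pictures are saved under pics/ and viewed, at most 10 in all, crops included, and the job is handed in when it is done.

Besides the shell and the picture viewer there is one more tool, called after "Call:" by a JSON object that holds its "fn" and its "kwargs". drive_tool: Moves the arm, as the interface text tells. Its arguments: {"type":"object","properties":{"plan":{"type":"array"},"grip":{"type":"number"},"force":{"type":"number"}},"required":["plan"]}

```bash
mkdir -p pics; ls; cat > h.py <<'E'
import numpy as np, cv2
from station import *
def w(cam,p):
    c=calibration(cam); return np.array(c["origin"])+np.array(c["rotation"])@np.array(p)
def proj(cam,P):
    c=calibration(cam); p=np.array(c["rotation"]).T@(np.array(P)-c["origin"])
    return np.array([c["fx"]*p[0]/-p[2]+c["cx"], c["fy"]*-p[1]/-p[2]+c["cy"]])
def unproj(cam,u,v,z):
    c=calibration(cam); d=np.array(c["rotation"])@np.array([(u-c["cx"])/c["fx"],-(v-c["cy"])/c["fy"],-1])
    o=np.array(c["origin"]); return o+d*(z-o[2])/d[2]
E
python3 - <<'E'
from h import *
for n in ("scene","top"):
    f=grab_frame(n); cv2.imwrite(f"pics/{n}0.png",f); print(n,calibration(n))
    for q in ("fuse_box","orange_cap","grey_cap","tray","isolator_tip","carton","tape","screwdriver"):
        for r in recognise(n,q)[:3]:
            p=w(n,r["at"]); print(q,round(r["score"],2),p.round(3),proj(n,p).round(0))
print(observe())
E
```

```text
pics
scene {'fx': 497.9593382222996, 'fy': 497.9593382222996, 'cx': 332.3417756756247, 'cy': 208.5567987716696, 'origin': array([ 1.24148202, -0.76652888,  0.80165942]), 'rotation': array([0.92242936, 0.37074492, 0.65338821])}Traceback (most recent call last):
  File "<stdin>", line 6, in <module>
  File "h.py", line 7, in proj
    return np.array([c["fx"]*p[0]/-p[2]+c["cx"], c["fy"]*-p[1]/-p[2]+c["cy"]])
                             ~^^^
IndexError: invalid index to scalar variable.
```

Rotation is a rotation vector; fix.

```bash
cat > h.py <<'E'
import numpy as np, cv2
from station import *
def cal(cam):
    c=calibration(cam); return c,np.array(c["origin"]),cv2.Rodrigues(np.array(c["rotation"]))[0]
def w(cam,p):
    c,o,R=cal(cam); return o+R@np.array(p)
def proj(cam,P):
    c,o,R=cal(cam); p=R.T@(np.array(P)-o)
    return np.array([c["fx"]*p[0]/-p[2]+c["cx"], c["fy"]*-p[1]/-p[2]+c["cy"]])
def unproj(cam,u,v,z):
    c,o,R=cal(cam); d=R@np.array([(u-c["cx"])/c["fx"],-(v-c["cy"])/c["fy"],-1])
    return o+d*(z-o[2])/d[2]
E
python3 - <<'E'
from h import *
for n in ("scene","top"):
    f=grab_frame(n); cv2.imwrite(f"pics/{n}0.png",f); print(n,calibration(n))
    for q in ("fuse_box","orange_cap","grey_cap","tray","isolator_tip","carton","tape","screwdriver"):
        for r in recognise(n,q)[:3]:
            p=w(n,r["at"]); print(q,round(r["score"],2),p.round(3),proj(n,p).round(0))
print(observe())
E
```

```text
scene {'fx': 497.9593382222996, 'fy': 497.9593382222996, 'cx': 332.3417756756247, 'cy': 208.5567987716696, 'origin': array([ 1.24148202, -0.76652888,  0.80165942]), 'rotation': array([0.92242936, 0.37074492, 0.65338821])}
fuse_box 0.86 [ 0.581 -0.062  0.081] [327. 231.]
orange_cap 0.65 [ 0.744 -0.08   0.053] [376. 273.]
orange_cap 0.62 [ 0.352 -0.06   0.043] [265. 210.]
orange_cap 0.57 [ 0.493 -0.106  0.101] [288. 219.]
grey_cap 0.47 [0.49  0.033 0.103] [325. 194.]
tray 0.65 [ 0.453 -0.319  0.003] [213. 288.]
carton 0.89 [0.488 0.267 0.061] [378. 173.]
carton 0.56 [ 0.493 -0.102  0.105] [289. 217.]
tape 0.72 [ 0.635 -0.281  0.025] [278. 308.]
screwdriver 0.69 [0.618 0.251 0.018] [411. 203.]
screwdriver 0.4 [ 0.631 -0.278  0.026] [278. 306.]
top {'fx': 469.4139034844175, 'fy': 469.4139034844175, 'cx': 323.5865950359989, 'cy': 198.09088130758508, 'origin': array([0.35940918, 0.00516275, 1.08618764]), 'rotation': array([ 0.14463615, -0.16211849, -1.59032852])}
fuse_box 0.81 [ 0.53  -0.023  0.076] [331. 210.]
orange_cap 0.95 [ 0.479 -0.094  0.099] [365. 232.]
orange_cap 0.65 [ 0.739 -0.0
[... 425 characters left out ...]
 0.074] [332. 209.]
{'clock': 1.0, 'joint_pos': array([-1.30161080e+00,  3.50698705e-01,  1.65181143e+00,  1.98275312e-06,
        1.13911446e+00, -8.46083193e-02]), 'qd': array([ 0.00021434, -0.00041922, -0.0001039 ,  0.00011787,  0.00103517,
        0.00109428]), 'joint_torque': array([ 4.09419217e-04, -5.06024694e+01, -2.91638106e+01, -3.31877800e-05,
        7.04617596e-04, -7.41836885e-07]), 'position': array([ 0.19056634, -0.51590522,  0.21628592]), 'ee_rot': array([-3.09253527e+00, -5.52837294e-01,  1.80800845e-06]), 'force': array([-0.29566159,  0.24120493, -0.27080604]), 'wrist_torque': array([-0.02598671, -0.02433354, -0.03488639]), 'grip_force': 0.0, 'opening': 1.0028638418781624}
```

View pics/scene0.png

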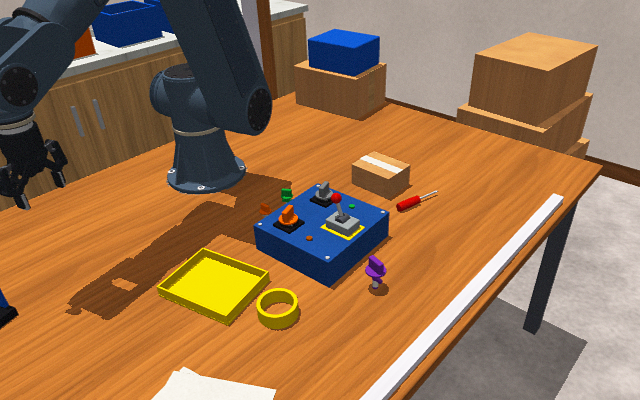

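View pics/top0.png

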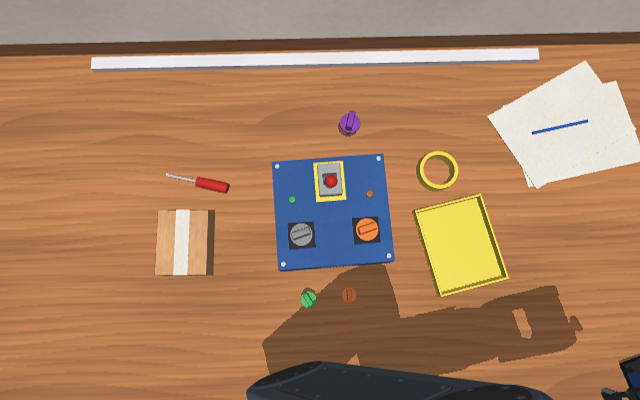

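The top view shows the box (331,210). The orange candidates are the carrier in the right socket (367,230), a small brown-orange one on the bench (349,295), a purple one (349,123) and a green one (308,298). I choose (367,230). Next I measure the box, tray and cap, and check a close crop.

```bash
cat > m.py <<'E'
from h import *
f=grab_frame("top"); hsv=cv2.cvtColor(f,cv2.COLOR_BGR2HSV)
def blob(lo,hi,roi):
    m=cv2.inRange(hsv,lo,hi); k=np.zeros_like(m); x0,y0,x1,y1=roi; k[y0:y1,x0:x1]=m[y0:y1,x0:x1]
    c=max(cv2.findContours(k,cv2.RETR_EXTERNAL,cv2.CHAIN_APPROX_NONE)[0],key=cv2.contourArea); return c[:,0,:]
def rect(c,z):
    P=np.array([unproj("top",u,v,z)[:2] for u,v in c])
    r=cv2.minAreaRect((P*1000).astype(np.float32)); return r
print("box",rect(blob((105,120,40),(125,255,255),(260,140,410,280)),.076))
print("tray",rect(blob((24,120,60),(35,255,255),(405,188,520,305)),.03))
c=blob((5,150,120),(18,255,255),(345,210,390,250)); print("cap",rect(c,.1),cv2.minAreaRect(c))
c=blob((0,150,70),(4,255,255),(318,168,345,195)); print("ball",rect(c,.151),cv2.minAreaRect(c))
cv2.imwrite("pics/crop0.png",cv2.resize(f[140:310,260:400],None,fx=4,fy=4,interpolation=cv2.INTER_CUBIC)[:600])
E
python3 m.py
```

```text
box ((530.3746337890625, -25.534439086914062), (240.80953979492188, 248.68800354003906), 3.06793212890625)
tray ((454.7859191894531, -313.20770263671875), (200.45558166503906, 164.89476013183594), 13.053703308105469)
cap ((484.999755859375, -97.44288635253906), (44.53548049926758, 47.02733612060547), 87.74964904785156) ((366.5, 229.0), (22.0, 21.0), 90.0)
ball ((579.4984130859375, -23.259231567382812), (21.942731857299805, 23.59354591369629), 44.14299774169922) ((330.7500305175781, 180.75), (10.60660171508789, 11.31370735168457), 45.0)
```

View pics/crop0.png

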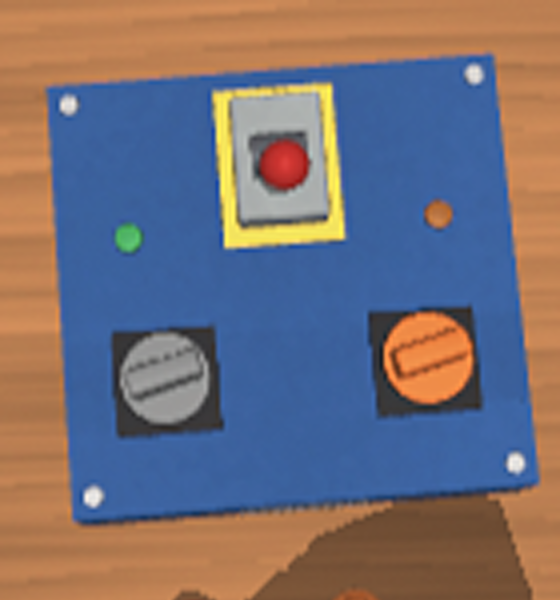

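The crop shows the orange carrier in the right socket, large and bright, with its bar about 15° off the box's y. The grey carrier is on the left and the lever is in front. The choice is confirmed. First I go to the near side of the lever with the fingers shut.

Call:
{"fn": "drive_tool", "kwargs": {"plan": [{"x": 20,"y": -15,"turn": -0.06},{"x": 55,"y": -40,"turn": -0.16},{"x": 95,"y": -68,"turn": -0.28},{"x": 135,"y": -97,"turn": -0.4},{"x": 175,"y": -126,"turn": -0.52},{"x": 215,"y": -155,"turn": -0.64},{"x": 255,"y": -184,"turn": -0.77},{"x": 295,"y": -213,"turn": -0.9},{"x": 335,"y": -242,"turn": -1.03},{"x": 375,"y": -271,"turn": -1.16},{"x": 410,"y": -297,"turn": -1.28},{"x": 440,"y": -318,"turn": -1.4},{"x": 465,"y": -336,"turn": -1.49},{"x": 479,"y": -346,"turn": -1.53},{"x": 479,"y": -346,"turn": -1.53}], "grip": 0, "force": 40}}

```text
invalid input at $.plan[0]: expected keys x, y, z, turn
```

```bash
cat > go.py <<'E'
# usage: go.py X Y Z yaw_deg  -> shift in tool axes mm, turn
import sys; from h import *
X,Y,Z,yaw=map(float,sys.argv[1:5]); s=observe(); R=cv2.Rodrigues(np.array(s["ee_rot"]))[0]
cur=np.degrees(np.arctan2(R[1,0],R[0,0])); d=R.T@(np.array([X,Y,Z])-np.array(s["position"])*1000)
print("pos",(np.array(s["position"])*1000).round(1),"yaw",cur.round(2),"j",np.round(s["joint_pos"],2),"F",np.round(s["force"],1),"t",s["clock"])
print("shift",d.round(1),"turn",-np.radians((yaw-cur+180)%360-180).round(3))
E
python3 go.py 520 -26 150 108.1; python3 go.py 592 -22 150 108.1
```

```text
pos [ 190.6 -515.9  216.3] yaw 20.27 j [-1.3   0.35  1.65 -0.    1.14 -0.08] F [1.  0.3 0.3] t 1.05
shift [ 478.8 -345.4   66.3] turn -1.533
pos [ 190.6 -515.9  216.3] yaw 20.27 j [-1.3   0.35  1.65 -0.    1.14 -0.08] F [1.  0.3 0.3] t 1.05
shift [ 547.7 -324.3   66.3] turn -1.533
```

Call:
{"fn": "drive_tool", "kwargs": {"plan": [{"x": 20,"y": -15,"z": 0,"turn": -0.06},{"x": 55,"y": -40,"z": 0,"turn": -0.16},{"x": 95,"y": -68,"z": 0,"turn": -0.28},{"x": 135,"y": -97,"z": 0,"turn": -0.4},{"x": 175,"y": -126,"z": 0,"turn": -0.52},{"x": 215,"y": -155,"z": 0,"turn": -0.64},{"x": 255,"y": -184,"z": 0,"turn": -0.77},{"x": 295,"y": -213,"z": 0,"turn": -0.9},{"x": 335,"y": -242,"z": 0,"turn": -1.03},{"x": 375,"y": -271,"z": 0,"turn": -1.16},{"x": 410,"y": -297,"z": 0,"turn": -1.28},{"x": 440,"y": -318,"z": 0,"turn": -1.4},{"x": 465,"y": -336,"z": 0,"turn": -1.49},{"x": 479,"y": -346,"z": 0,"turn": -1.53},{"x": 479,"y": -346,"z": 0,"turn": -1.53}], "grip": 0, "force": 40}}

```text
clock: 2.92
position: [0.5202, -0.0251, 0.2162]
ee_rot: [-1.848, -2.541, 0.0]
force: [-0.4, -1.0, 0.2]
opening: 0.002
grip_force: 0.0
```

```bash
python3 go.py 520 -26 150 108.1; python3 go.py 592 -22 150 108.1; python3 - <<'E'
from h import *
cv2.imwrite("pics/s1.png",cv2.resize(grab_frame("scene")[140:290,230:430],None,fx=4,fy=4,interpolation=cv2.INTER_CUBIC))
E
```

```text
pos [520.2 -25.1 216.2] yaw 107.95 j [-0.14  0.3   1.73 -0.    1.12 -0.45] F [-0.4 -1.   0.2] t 2.925
shift [-0.8 -0.4 66.2] turn -0.003
pos [520.2 -25.1 216.2] yaw 107.95 j [-0.14  0.3   1.73 -0.    1.12 -0.45] F [-0.4 -1.   0.2] t 2.925
shift [-19.2  69.3  66.2] turn -0.003
```

View pics/s1.png

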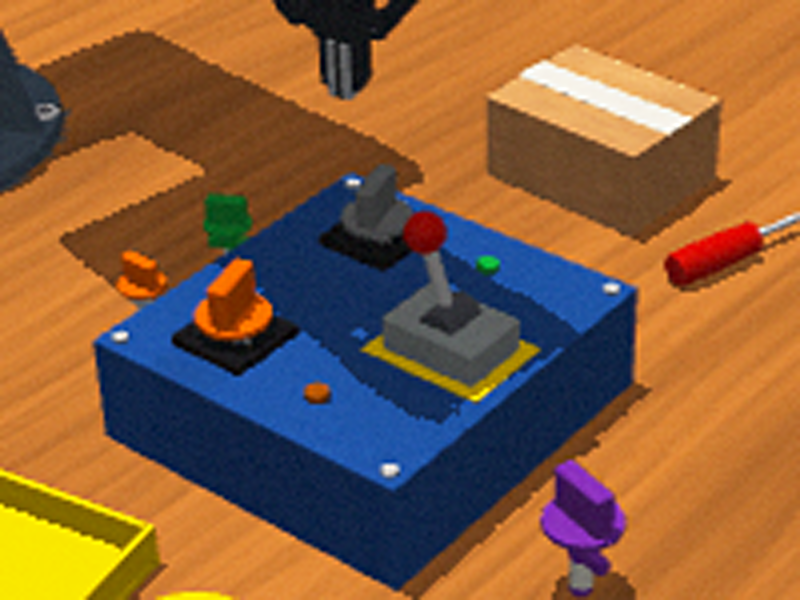

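The lever leans towards the robot, with its red ball at crop (425,232), and the shut fingers hang in front of it. Next: down, then push back.

Call:
{"fn": "drive_tool", "kwargs": {"plan": [{"x": 0,"y": 0,"z": 20,"turn": 0},{"x": 0,"y": 0,"z": 45,"turn": 0},{"x": 0,"y": 0,"z": 66,"turn": 0},{"x": 0,"y": 0,"z": 66,"turn": 0},{"x": -2,"y": 8,"z": 66,"turn": 0},{"x": -5,"y": 17,"z": 66,"turn": 0},{"x": -7,"y": 26,"z": 66,"turn": 0},{"x": -10,"y": 35,"z": 66,"turn": 0},{"x": -12,"y": 44,"z": 66,"turn": 0},{"x": -15,"y": 53,"z": 66,"turn": 0},{"x": -17,"y": 62,"z": 66,"turn": 0},{"x": -19,"y": 67,"z": 66,"turn": 0},{"x": -19,"y": 67,"z": 66,"turn": 0}]}}

```text
clock: 4.6
position: [0.5931, -0.0222, 0.1538]
ee_rot: [1.844, 2.535, 0.008]
force: [0.4, 4.9, 22.4]
opening: 0.002
grip_force: 10.3
```

```bash
python3 go.py 592 -22 150 108.1; python3 - <<'E'
from h import *
cv2.imwrite("pics/s2.png",cv2.resize(grab_frame("scene")[140:290,230:430],None,fx=4,fy=4,interpolation=cv2.INTER_CUBIC))
E
```

```text
pos [593.1 -22.2 153.8] yaw 107.94 j [-0.12  0.49  1.6   0.    1.04 -0.43] F [ 0.4  4.9 22.4] t 4.6
shift [ 0.6 -1.   3.8] turn -0.003
```

View pics/s2.png

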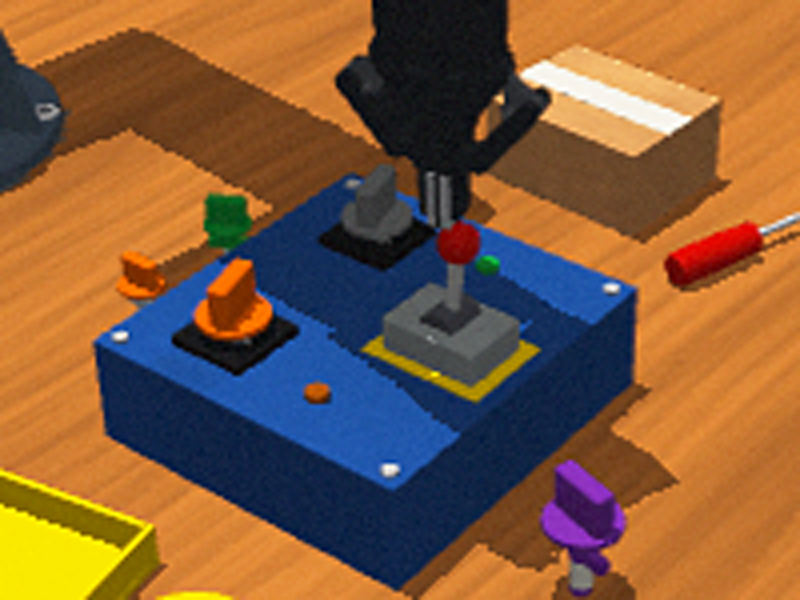

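The finger is up against the ball at about crop (450,225), but the lever is only near upright and there is 22 N upward. I triangulate the ball and project the tips.

```bash
cat > ball.py <<'E'
from h import *
def ray(cam,roi,lo=(0,150,70),hi=(4,255,255)):
    f=grab_frame(cam); x0,y0,x1,y1=roi; m=cv2.inRange(cv2.cvtColor(f[y0:y1,x0:x1],cv2.COLOR_BGR2HSV),lo,hi)
    M=cv2.moments(m,True)
    if M["m00"]<5: return None
    u,v=x0+M["m10"]/M["m00"],y0+M["m01"]/M["m00"]; print(cam,u,v,M["m00"]); return cal(cam)[1],unproj(cam,u,v,0.)
a=ray("scene",(325,185,365,215)); b=ray("top",(310,150,350,200))
if a and b:
    d1,d2=a[1]-a[0],b[1]-b[0]; s=np.linalg.lstsq(np.c_[d1,-d2],b[0]-a[0],rcond=None)[0]
    print(a[0]+s[0]*d1,b[0]+s[1]*d2)
for z in (.13,.15,.17): print(z,unproj("scene",*( (345,201)),z).round(3))
p=np.array(observe()["position"]); print(p,proj("scene",p-[0,0,.022]),proj("scene",[.595,-.022,.098]), proj("scene",[.624,-.0205,.151]),proj("scene",[.5665,-.0236,.151]))
f=grab_frame("top"); cv2.imwrite("pics/t2.png",cv2.resize(f[140:280,260:400],None,fx=4,fy=4,interpolation=cv2.INTER_CUBIC))
E
python3 ball.py
```

```text
scene 343.7887323943662 200.49295774647888 71.0
0.13 [0.578 0.011 0.13 ]
0.15 [ 0.597 -0.013  0.15 ]
0.17 [ 0.617 -0.036  0.17 ]
[ 0.59293306 -0.02222648  0.15380593] [341.06818605 208.40250416] [341.94102642 220.1699241 ] [351.52571789 206.04902195] [332.2429727  198.09848625]
```

View pics/t2.png

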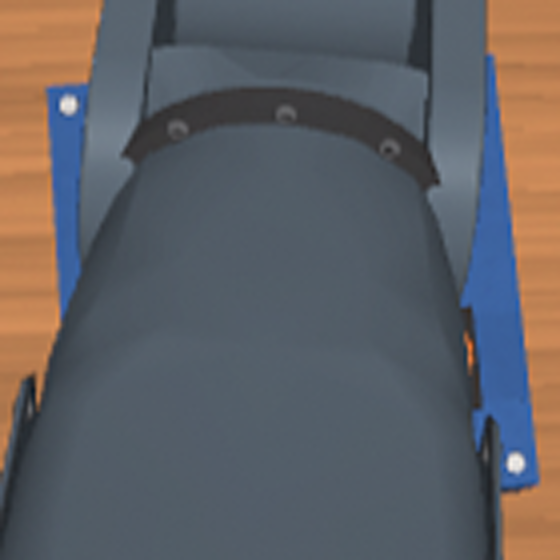

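```bash
python3 - <<'E'
from h import *
print(tcp_to_tips, proj("scene",[.5202,-.0251,.1942]),"seen 316,164")
for z in (.12,.132,.14,.15,.16): print(z,proj("scene",[.593,-.022,z]).round(1),unproj("scene",341,196,z).round(3))
E
```

```text
0.022 [316.9945749  176.60250873] seen 316,164
0.12 [341.2 212.4] [0.545 0.033 0.12 ]
0.132 [341.1 208.3] [0.557 0.019 0.132]
0.14 [341.1 205.5] [0.565 0.01  0.14 ]
0.15 [341.1 202. ] [ 0.576 -0.002  0.15 ]
0.16 [341.  198.5] [ 0.586 -0.014  0.16 ]
```

```bash
python3 - <<'E'
from h import *
t=np.array([.1906,-.5159,.2163]); d=np.array([.346,-.938,0])
for s in (-.05,.05):
  for dz in (-.022,-.009,0,.014): print(s,dz,proj("scene",t+d*s+[0,0,dz]).round(1))
o=observe(); print({k:np.round(v,2) for k,v in o.items()})
f=cv2.imread("pics/scene0.png"); a=cv2.resize(f[120:220,0:110],None,fx=4,fy=4); g=grab_frame("scene")[120:220,300:390]
cv2.imwrite("pics/c3.png",np.hstack([a,cv2.resize(g,None,fx=4,fy=4)]))
E
```

```text
-0.05 -0.022 [ 69.3 204.6]
-0.05 -0.009 [ 67.4 199.8]
-0.05 0 [ 66.1 196.4]
-0.05 0.014 [ 64.1 191. ]
0.05 -0.022 [ 32.6 229.7]
0.05 -0.009 [ 30.4 224.6]
0.05 0 [ 28.8 221.1]
0.05 0.014 [ 26.3 215.6]
{'clock': np.float64(4.8), 'joint_pos': array([-0.12,  0.49,  1.6 ,  0.  ,  1.04, -0.43]), 'qd': array([-0., -0., -0., -0.,  0., -0.]), 'joint_torque': array([-3.090e+00, -4.390e+01, -1.905e+01, -1.200e+00,  4.100e-01,
        2.000e-02]), 'position': array([ 0.59, -0.02,  0.15]), 'ee_rot': array([1.84, 2.54, 0.01]), 'force': array([ 1.28,  4.65, 22.2 ]), 'wrist_torque': array([ 0.85, -0.45, -0.04]), 'grip_force': np.float64(10.13), 'opening': np.float64(0.0)}
```

View pics/c3.png

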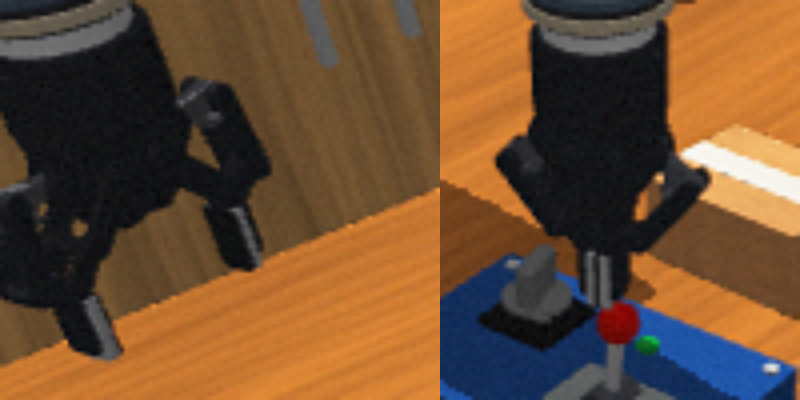

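The picture shows the fingertips (shut) about 36 mm higher than the reported TCP implies. That holds in the start picture too, and the 22 N upward force on the ball agrees. So tip z is about TCP z + 14 mm, and the finger sat on top of the ball. I back off, go 36 mm lower and push again.

Call:
{"fn": "drive_tool", "kwargs": {"plan": [{"x": 0,"y": 0,"z": -15,"turn": 0},{"x": 4,"y": -15,"z": -30,"turn": 0},{"x": 11,"y": -40,"z": -30,"turn": 0},{"x": 19,"y": -67,"z": -30,"turn": 0},{"x": 20,"y": -71,"z": -10,"turn": 0},{"x": 20,"y": -71,"z": 15,"turn": 0},{"x": 20,"y": -71,"z": 35,"turn": 0},{"x": 19,"y": -67,"z": 35,"turn": 0},{"x": 16,"y": -58,"z": 35,"turn": 0},{"x": 14,"y": -49,"z": 35,"turn": 0},{"x": 11,"y": -40,"z": 35,"turn": 0},{"x": 9,"y": -31,"z": 35,"turn": 0},{"x": 6,"y": -22,"z": 35,"turn": 0},{"x": 4,"y": -14,"z": 35,"turn": 0},{"x": 2,"y": -7,"z": 35,"turn": 0},{"x": 0,"y": 0,"z": 35,"turn": 0},{"x": 0,"y": 0,"z": 35,"turn": 0}]}}

```text
clock: 6.98
position: [0.59, -0.0228, 0.1152]
ee_rot: [1.848, 2.54, 0.0]
force: [0.3, -0.2, -0.3]
opening: 0.004
grip_force: 0.0
```

```bash
python3 go.py 595 -22 115 108.1; python3 - <<'E'
from h import *
cv2.imwrite("pics/s4.png",cv2.resize(grab_frame("scene")[140:290,230:430],None,fx=4,fy=4,interpolation=cv2.INTER_CUBIC))
E
```

```text
pos [590.  -22.8 115.2] yaw 107.93 j [-0.12  0.54  1.63  0.    0.97 -0.43] F [ 0.3 -0.2 -0.3] t 6.975
shift [-0.7  5.   0.2] turn -0.003
```

View pics/s4.png

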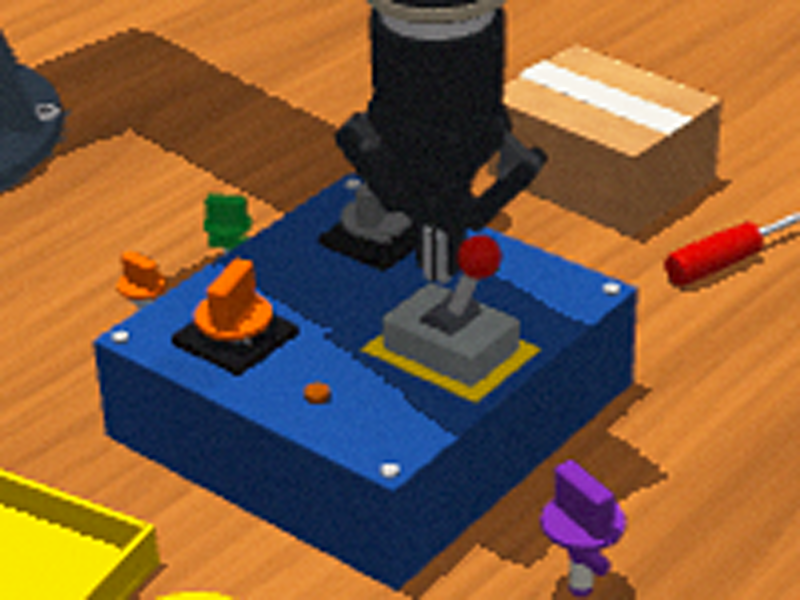

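The ball is at crop (480,257), i.e. pixel (350,204), and fully off projects to (351.5,206). It is nearly there, so I push until the stop is felt.

Call:
{"fn": "drive_tool", "kwargs": {"plan": [{"x": -1,"y": 3,"z": 0,"turn": 0},{"x": -2,"y": 6,"z": 0,"turn": 0},{"x": -2,"y": 6,"z": 0,"turn": 0}]}}

```text
clock: 7.4
position: [0.5961, -0.0229, 0.1153]
ee_rot: [1.848, 2.54, 0.0]
force: [-0.6, -0.2, -1.0]
opening: -0.002
grip_force: 0.1
```

```bash
sed -i 's/(325,185,365,215)/(325,185,370,220)/; /pics/d' ball.py; python3 ball.py | head -3
```

```text
scene 351.0 205.46666666666667 75.0
0.13 [0.578 0.011 0.13 ]
0.15 [ 0.597 -0.013  0.15 ]
```

Call:
{"fn": "drive_tool", "kwargs": {"plan": [{"x": -1,"y": 2,"z": 0,"turn": 0},{"x": -1,"y": 4,"z": 0,"turn": 0},{"x": -1,"y": 4,"z": 0,"turn": 0}]}}

```text
clock: 7.88
position: [0.598, -0.0229, 0.115]
ee_rot: [-1.845, -2.537, 0.005]
force: [-12.9, -2.5, 6.3]
opening: -0.002
grip_force: 6.9
```

```bash
python3 ball.py | head -1;python3 go.py 470 -30 215 108.1
```

```text
scene 351.2972972972973 205.7972972972973 74.0
pos [598.  -22.8 115. ] yaw 107.94 j [-0.12  0.56  1.61 -0.    0.99 -0.43] F [-13.3  -1.8   6.4] t 7.975
shift [  32.8 -124.5  -99.3] turn -0.003
```

The stop is felt (13 N), so the lever is off. Now back off and go above the orange cap with the fingers opened to 45 mm.

Call:
{"fn": "drive_tool", "kwargs": {"plan": [{"x": 3,"y": -12,"z": 0,"turn": 0},{"x": 8,"y": -30,"z": -30,"turn": 0},{"x": 8,"y": -50,"z": -70,"turn": 0},{"x": 0,"y": -70,"z": -80,"turn": 0},{"x": -12,"y": -95,"z": -80,"turn": 0},{"x": -24,"y": -115,"z": -70,"turn": 0},{"x": -33,"y": -129,"z": -50,"turn": 0},{"x": -37,"y": -134,"z": -35,"turn": 0},{"x": -37,"y": -134,"z": -35,"turn": 0}], "grip": 45}}

```text
clock: 9.1
position: [0.4837, -0.099, 0.1496]
ee_rot: [-1.848, -2.539, 0.001]
force: [0.6, -0.6, 0.1]
opening: 0.525
grip_force: 0.0
```

```bash
python3 go.py 484.2 -98.1 85 108.1; python3 - <<'E'
from h import *
f=grab_frame("scene"); cv2.imwrite("pics/s5.png",cv2.resize(f[120:270,210:410],None,fx=4,fy=4,interpolation=cv2.INTER_CUBIC))
p=np.array([.4842,-.0981,0]); print([proj("scene",p+[0,0,z]).round(1) for z in (.091,.111,.124)])
E
```

```text
pos [483.7 -99.  149.6] yaw 107.91 j [-0.3   0.34  1.86  0.    0.95 -0.61] F [ 0.6 -0.6  0.1] t 9.1
shift [ 0.6  0.8 64.6] turn -0.003
[array([287.8, 219.6]), array([287.3, 213. ]), array([286.9, 208.6])]
```

View pics/s5.png

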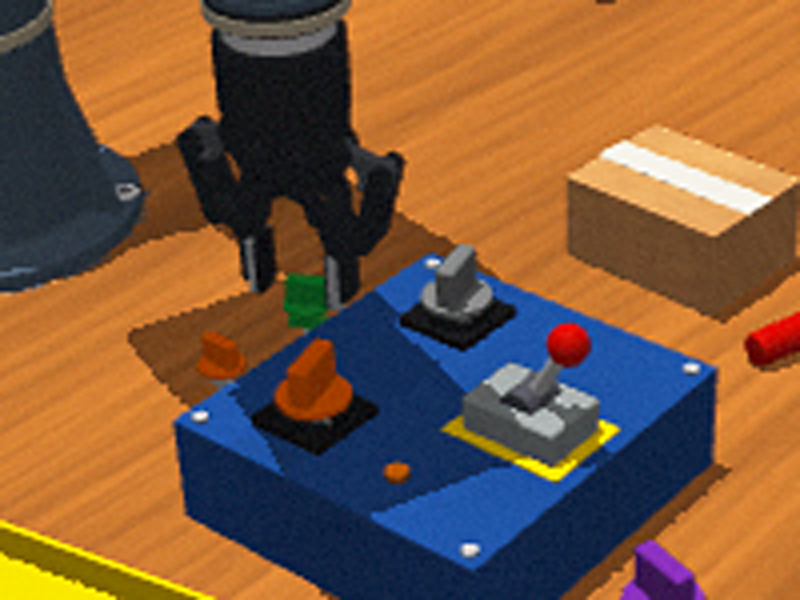

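The lever is over. The grip bar is at (288,213), where predicted, and the fingertips straddle its axis. I descend to TCP z ≈ 90 mm.

Call:
{"fn": "drive_tool", "kwargs": {"plan": [{"x": 0,"y": 0.5,"z": 15,"turn": 0},{"x": 0.5,"y": 1,"z": 32,"turn": 0},{"x": 0.5,"y": 1,"z": 46,"turn": 0},{"x": 0.5,"y": 1,"z": 55,"turn": 0},{"x": 0.5,"y": 1,"z": 60,"turn": 0},{"x": 0.5,"y": 1,"z": 60,"turn": 0}]}}

```text
clock: 9.9
position: [0.4848, -0.0983, 0.0902]
ee_rot: [-1.848, -2.54, 0.0]
force: [-0.3, -0.5, 0.2]
opening: 0.521
grip_force: 0.0
```

```bash
python3 go.py 484.2 -98.1 85 108.1; python3 - <<'E'
from h import *
f=grab_frame("scene"); cv2.imwrite("pics/s6.png",cv2.resize(f[160:260,240:340],None,fx=6,fy=6,interpolation=cv2.INTER_CUBIC))
E
```

```text
pos [484.8 -98.3  90.2] yaw 107.94 j [-0.29  0.43  1.9   0.    0.81 -0.61] F [-0.3 -0.5  0.2] t 9.9
shift [ 0.3 -0.5  5.2] turn -0.003
```

View pics/s6.png

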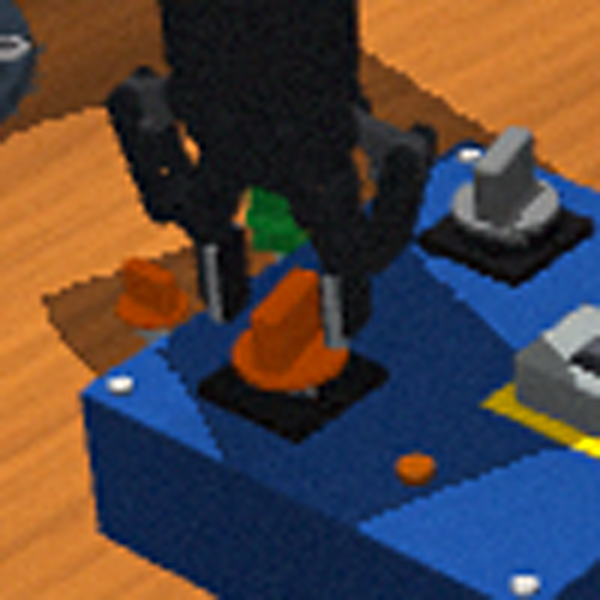

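The fingertips straddle the orange bar just above its flange: tips at crop (222,318) and (340,348), mid height ≈ 103 mm. Close.

Call:
{"fn": "drive_tool", "kwargs": {"plan": [{"x": 0,"y": 0,"z": 0,"turn": 0},{"x": 0,"y": 0,"z": 0,"turn": 0},{"x": 0,"y": 0,"z": 0,"turn": 0},{"x": 0,"y": 0,"z": 0,"turn": 0}], "grip": 5, "force": 60}}

```text
clock: 10.45
position: [0.4849, -0.0984, 0.0905]
ee_rot: [1.848, 2.54, 0.0]
force: [-0.2, -0.7, 3.6]
opening: 0.147
grip_force: 61.8
```

Call:
{"fn": "drive_tool", "kwargs": {"plan": [{"x": 0,"y": 0,"z": 2,"turn": 0},{"x": 0,"y": 0,"z": 4,"turn": 0},{"x": 0,"y": 0,"z": 6,"turn": 0},{"x": 0,"y": 0,"z": 8,"turn": 0},{"x": 0,"y": 0,"z": 8,"turn": 0}]}}

```text
clock: 11.08
position: [0.485, -0.0984, 0.0824]
ee_rot: [1.848, 2.54, 0.0]
force: [-1.9, -0.2, 8.6]
opening: 0.15
grip_force: 62.5
```

8 mm down, and 8.6 N matches the spring. Keeping it down, twist anticlockwise 75°.

Call:
{"fn": "drive_tool", "kwargs": {"plan": [{"x": 0,"y": 0,"z": 0,"turn": -0.06},{"x": 0,"y": 0,"z": 0,"turn": -0.16},{"x": 0,"y": 0,"z": 0,"turn": -0.28},{"x": 0,"y": 0,"z": 0,"turn": -0.4},{"x": 0,"y": 0,"z": 0,"turn": -0.52},{"x": 0,"y": 0,"z": 0,"turn": -0.64},{"x": 0,"y": 0,"z": 0,"turn": -0.76},{"x": 0,"y": 0,"z": 0,"turn": -0.88},{"x": 0,"y": 0,"z": 0,"turn": -1.0},{"x": 0,"y": 0,"z": 0,"turn": -1.12},{"x": 0,"y": 0,"z": 0,"turn": -1.22},{"x": 0,"y": 0,"z": 0,"turn": -1.29},{"x": 0,"y": 0,"z": 0,"turn": -1.31},{"x": 0,"y": 0,"z": 0,"turn": -1.31}]}}

```text
clock: 12.82
position: [0.4854, -0.0984, 0.0827]
ee_rot: [-0.082, 3.139, -0.001]
force: [0.4, -0.0, 8.3]
opening: 0.145
grip_force: 62.5
```

```bash
python3 go.py 484.2 -98.1 85 183.07; python3 -c "
from h import *; print(observe()['wrist_torque'])"
```

```text
pos [485.4 -98.4  82.7] yaw -177.0 j [-0.29  0.44  1.9   0.    0.79 -1.92] F [ 0.4 -0.   8.3] t 12.825
shift [ 1.2  0.4 -2.3] turn -0.001
[ 0.14885798 -0.035407    0.07057446]
```

Smooth turn. Lift slowly, watching the force.

Call:
{"fn": "drive_tool", "kwargs": {"plan": [{"x": 0,"y": 0,"z": -4,"turn": 0},{"x": 0,"y": 0,"z": -8,"turn": 0},{"x": 0,"y": 0,"z": -12,"turn": 0},{"x": 0,"y": 0,"z": -17,"turn": 0},{"x": 0,"y": 0,"z": -17,"turn": 0}]}}

```text
clock: 13.45
position: [0.4844, -0.0982, 0.0992]
ee_rot: [0.082, -3.14, -0.0]
force: [0.8, -0.5, -2.0]
opening: 0.145
grip_force: 61.3
```

It is free, with only its weight on the wrist. I lift clear, then go over the tray.

Call:
{"fn": "drive_tool", "kwargs": {"plan": [{"x": 0,"y": 0,"z": -10,"turn": 0},{"x": 0,"y": 0,"z": -25,"turn": 0},{"x": 0,"y": 0,"z": -45,"turn": 0},{"x": 0,"y": 0,"z": -65,"turn": 0},{"x": 0,"y": -3,"z": -77,"turn": 0},{"x": 0,"y": -13,"z": -81,"turn": -0.02},{"x": 1,"y": -33,"z": -81,"turn": -0.04},{"x": 2,"y": -58,"z": -81,"turn": -0.06},{"x": 3,"y": -85,"z": -81,"turn": -0.08},{"x": 4,"y": -112,"z": -81,"turn": -0.1},{"x": 5,"y": -139,"z": -81,"turn": -0.12},{"x": 5,"y": -165,"z": -81,"turn": -0.14},{"x": 6,"y": -187,"z": -81,"turn": -0.16},{"x": 6.5,"y": -201,"z": -81,"turn": -0.175},{"x": 6.5,"y": -207,"z": -81,"turn": -0.175},{"x": 6.5,"y": -207,"z": -81,"turn": -0.175}]}}

```text
clock: 15.45
position: [0.489, -0.3052, 0.1803]
ee_rot: [0.355, -3.121, -0.0]
force: [-0.0, 0.8, -0.9]
opening: 0.145
grip_force: 61.2
```

```bash
python3 go.py 489 -305 58 193.05; python3 - <<'E'
from h import *
f=grab_frame("scene"); cv2.imwrite("pics/s7.png",cv2.resize(f[160:330,140:340],None,fx=3.5,fy=3.5,interpolation=cv2.INTER_CUBIC))
E
```

```text
pos [ 489.  -305.2  180.3] yaw -167.0 j [-0.64  0.44  1.62  0.    1.09 -2.44] F [-0.   0.8 -0.9] t 15.45
shift [ -0.    0.2 122.3] turn -0.001
```

View pics/s7.png

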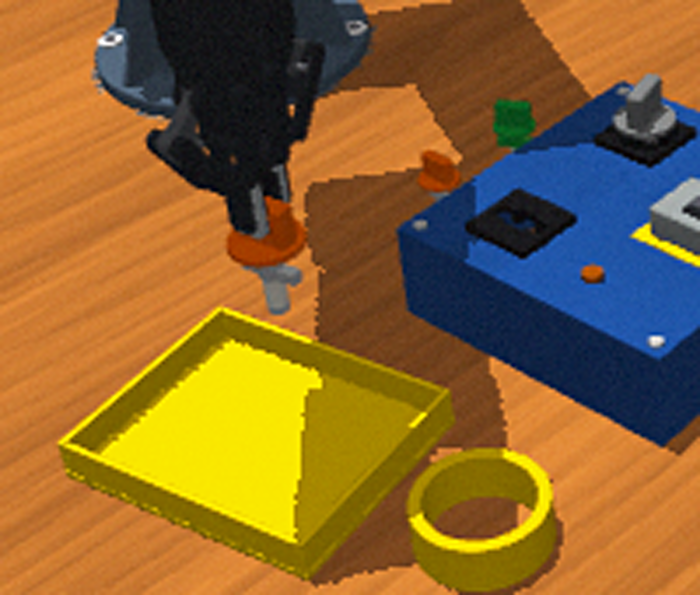

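The carrier hangs upright in the fingers, end at crop (278,310), and the socket is empty. That was one picture over the viewing limit (11 against 10), so I will work from numbers only from here. I check the end height by projection.

```bash
python3 - <<'E'
from h import *
for z in (.12,.13,.14): print(proj("scene",[.489,-.305,z]).round(1))
E
```

```text
[220.4 252. ]
[219.7 248.4]
[219.  244.8]
```

Call:
{"fn": "drive_tool", "kwargs": {"plan": [{"x": 0,"y": 0,"z": 12,"turn": 0},{"x": 0,"y": 0,"z": 32,"turn": 0},{"x": 0,"y": 0,"z": 57,"turn": 0},{"x": 0,"y": 0,"z": 80,"turn": 0},{"x": 0,"y": 0,"z": 97,"turn": 0},{"x": 0,"y": 0,"z": 108,"turn": 0},{"x": 0,"y": 0,"z": 114,"turn": 0},{"x": 0,"y": 0,"z": 118,"turn": 0},{"x": 0,"y": 0,"z": 118,"turn": 0}]}}

```text
clock: 16.62
position: [0.4892, -0.3054, 0.0625]
ee_rot: [-0.356, 3.121, -0.0]
force: [0.5, 0.4, -0.8]
opening: 0.148
grip_force: 61.2
```

Call:
{"fn": "drive_tool", "kwargs": {"plan": [{"x": 0,"y": 0,"z": 3,"turn": 0},{"x": 0,"y": 0,"z": 6,"turn": 0},{"x": 0,"y": 0,"z": 8,"turn": 0},{"x": 0,"y": 0,"z": 8,"turn": 0}], "force": 25}}

```text
clock: 17.12
position: [0.4892, -0.3055, 0.0548]
ee_rot: [-0.356, 3.121, -0.0]
force: [-2.2, 1.1, 5.0]
opening: 0.146
grip_force: 62.1
```

The fuse end is on the tray floor (5 N). I lighten the grip and tip the carrier over along the tray, the pads acting as a hinge.

Call:
{"fn": "drive_tool", "kwargs": {"plan": [{"x": 0,"y": 0,"z": 0,"turn": 0},{"x": 0,"y": 0,"z": 0,"turn": 0},{"x": 4,"y": 0,"z": 0,"turn": 0},{"x": 9,"y": 0,"z": 0,"turn": 0},{"x": 15,"y": 0,"z": 0,"turn": 0},{"x": 20,"y": 0,"z": 1,"turn": 0},{"x": 25,"y": 0,"z": 2,"turn": 0},{"x": 30,"y": 0,"z": 4,"turn": 0},{"x": 35,"y": 0,"z": 6,"turn": 0},{"x": 40,"y": 0,"z": 8,"turn": 0},{"x": 40,"y": 0,"z": 8,"turn": 0}], "grip": 5, "force": 20}}

```text
clock: 18.5
position: [0.452, -0.316, 0.0501]
ee_rot: [-0.355, 3.116, -0.007]
force: [-1.0, 5.5, 39.8]
opening: 0.149
grip_force: 72.1
```

```bash
cat > cap.py <<'E'
from h import *
for n in ("scene","top"):
    f=grab_frame(n)
    for r in recognise(n,"orange_cap")+recognise(n,"orange_cap_end"):
        p=w(n,r["at"])
        if p[1]<-.2: print(n,round(r["score"],2),p.round(3))
    m=cv2.inRange(cv2.cvtColor(f,cv2.COLOR_BGR2HSV),(5,150,100),(18,255,255)); k=np.zeros_like(m)
    x0,y0,x1,y1=(150,225,275,325) if n=="scene" else (405,190,515,300); k[y0:y1,x0:x1]=m[y0:y1,x0:x1]
    cs=[c for c in cv2.findContours(k,0,1)[0] if cv2.contourArea(c)>15]; 
    for c in cs: print(n,"orange px",cv2.minAreaRect(c))
s=observe(); p=np.array(s["position"]); print(p.round(4),np.round(s["force"],1),"axis px scene",proj("scene",p).round(),"top",proj("top",p).round())
E
python3 cap.py
```

```text
scene 0.64 [ 0.471 -0.318  0.057]
scene 0.57 [ 0.475 -0.312  0.061]
scene orange px ((269.0, 308.0), (10.0, 10.0), 90.0)
scene orange px ((212.75001525878906, 268.75), (16.263456344604492, 19.798988342285156), 45.0)
scene orange px ((245.0, 274.5), (99.0, 58.0), 90.0)
scene orange px ((186.5, 274.5), (99.0, 73.0), 90.0)
top 0.72 [ 0.487 -0.28   0.004]
top 0.55 [ 0.467 -0.3    0.064]
top 0.62 [ 0.474 -0.306  0.06 ]
top orange px ((458.0000305175781, 234.00001525878906), (7.2565507888793945, 12.874526023864746), 20.556047439575195)
[ 0.4521 -0.316   0.0501] [-0.5  6.4 40.3] axis px scene [211. 272.] top [464. 244.]
```

It slid upright instead of tipping (40 N up). It now stands near the tray's middle, so I ease off, then open the fingers a little and see whether it stands.

Call:
{"fn": "drive_tool", "kwargs": {"plan": [{"x": 0,"y": 0,"z": -2,"turn": 0},{"x": 0,"y": 0,"z": -5,"turn": 0},{"x": 0,"y": 0,"z": -7,"turn": 0},{"x": 0,"y": 0,"z": -7,"turn": 0}]}}

```text
clock: 19.3
position: [0.4494, -0.3141, 0.0528]
ee_rot: [0.356, -3.12, -0.002]
force: [-0.3, -0.4, -1.6]
opening: 0.14
grip_force: 65.9
```

Call:
{"fn": "drive_tool", "kwargs": {"plan": [{"x": 0,"y": 0,"z": 1,"turn": 0},{"x": 0,"y": 0,"z": 2,"turn": 0},{"x": 0,"y": 0,"z": 2,"turn": 0}]}}

```text
clock: 19.68
position: [0.4499, -0.3143, 0.0513]
ee_rot: [0.356, -3.121, -0.0]
force: [-1.8, 0.4, 3.3]
opening: 0.151
grip_force: 66.8
```

```bash
python3 cap.py | grep -v '99.0'
```

```text
scene 0.58 [ 0.473 -0.316  0.058]
scene 0.83 [ 0.47  -0.311  0.061]
scene orange px ((269.0, 308.0), (10.0, 10.0), 90.0)
scene orange px ((213.97769165039062, 268.12420654296875), (15.881929397583008, 20.670452117919922), 28.610462188720703)
top 0.49 [ 0.468 -0.299  0.066]
top 0.57 [ 0.47  -0.304  0.063]
[ 0.45   -0.3143  0.0513] [-2.1  1.   4.7] axis px scene [211. 270.] top [463. 245.]
```

Call:
{"fn": "drive_tool", "kwargs": {"plan": [{"x": 0,"y": 0,"z": 0,"turn": 0},{"x": 0,"y": 0,"z": 0,"turn": 0},{"x": 0,"y": 0,"z": 0,"turn": 0},{"x": 0,"y": 0,"z": 0,"turn": 0}], "grip": 21}}

```text
clock: 20.48
position: [0.4502, -0.3144, 0.0513]
ee_rot: [-0.356, 3.121, -0.0]
force: [0.5, -0.4, 0.0]
opening: 0.246
grip_force: 0.0
```

```bash
python3 cap.py | grep -v '99.0'
```

```text
scene 0.68 [ 0.421 -0.329  0.031]
scene 0.97 [ 0.422 -0.328  0.036]
scene orange px ((269.0, 308.0), (10.0, 10.0), 90.0)
scene orange px ((193.29507446289062, 270.7458801269531), (19.589643478393555, 16.132648468017578), 39.80556869506836)
scene orange px ((248.89137268066406, 273.5655212402344), (103.52302551269531, 54.454689025878906), 80.16643524169922)
[ 0.4501 -0.3144  0.0513] [-0.1 -0.  -0.6] axis px scene [211. 270.] top [463. 245.]
```

It tipped over towards the robot and lies in the tray. I raise straight up and check from above.

Call:
{"fn": "drive_tool", "kwargs": {"plan": [{"x": 0,"y": 0,"z": -5,"turn": 0},{"x": 0,"y": 0,"z": -20,"turn": 0},{"x": 0,"y": 0,"z": -45,"turn": 0},{"x": 0,"y": 0,"z": -80,"turn": 0},{"x": 0,"y": 0,"z": -115,"turn": 0},{"x": 0,"y": -40,"z": -140,"turn": 0},{"x": 0,"y": -90,"z": -150,"turn": 0},{"x": 0,"y": -140,"z": -150,"turn": 0},{"x": 0,"y": -175,"z": -150,"turn": 0},{"x": 0,"y": -190,"z": -150,"turn": 0},{"x": 0,"y": -190,"z": -150,"turn": 0}]}}

```text
clock: 22.15
position: [0.4927, -0.5, 0.2019]
ee_rot: [-0.355, 3.121, -0.001]
force: [-0.1, 0.4, -0.3]
opening: 0.246
grip_force: 0.0
```

```bash
python3 cap.py | grep -v '99.0'; python3 ball.py | head -3; python3 - <<'E'
from h import *
for q in ("grey_cap","tape","carton","screwdriver","orange_cap_end","orange_cap_grip"):
  for n in ("scene","top"):
    grab_frame(n)
    for r in recognise(n,q)[:2]: print(q,n,round(r["score"],2),w(n,r["at"]).round(3))
f=grab_frame("top"); hsv=cv2.cvtColor(f,cv2.COLOR_BGR2HSV)[195:290,415:505]
wh=cv2.inRange(hsv,(0,0,90),(180,70,255)); ys,xs=np.nonzero(wh); print("white/steel in tray", len(xs), xs.mean()+415, ys.mean()+195, unproj("top",xs.mean()+415,ys.mean()+195,.02))
E
```

```text
scene 0.9 [ 0.418 -0.328  0.031]
scene orange px ((269.0, 308.0), (10.0, 10.0), 90.0)
top 0.31 [ 0.494 -0.344  0.002]
[ 0.493  -0.4989  0.2018] [ 0.1 -0.1  0.8] axis px scene [131. 270.] top [581. 213.]
scene 351.4054054054054 205.74324324324323 74.0
top 328.75961538461536 159.09615384615384 104.0
[ 0.6242356  -0.0212253   0.15233796] [ 0.62500387 -0.0204179   0.15253438]
grey_cap scene 0.76 [0.488 0.034 0.101]
grey_cap top 0.9 [0.475 0.046 0.096]
tape scene 0.56 [ 0.632 -0.278  0.023]
tape scene 0.52 [ 0.42  -0.322  0.036]
tape top 0.56 [ 0.628 -0.282  0.037]
carton scene 0.9 [0.492 0.269 0.059]
carton top 0.98 [0.468 0.296 0.076]
screwdriver scene 0.76 [0.617 0.248 0.018]
screwdriver top 0.67 [0.47  0.295 0.074]
orange_cap_end scene 0.93 [ 0.42  -0.322  0.035]
orange_cap_end scene 0.65 [ 0.741 -0.079  0.05 ]
orange_cap_end top 0.6 [0.34  0.03  0.038]
orange_cap_end top 0.53 [ 0.731 -0.071  0.051]
orange_cap_grip scene 0.95 [ 0.42  -0.328  0.031]
orange_cap_grip scene 0.85 [ 0.744 -0.078  0.053]
orange_cap_grip top 0.76 [ 0.347 -0.058  0.038]
orange_cap_grip top 0.65 [0.338 0.027 0.038]
white/steel in tray 2321 453.7815596725549 273.03015941404567 [ 0.39058834 -0.29783822  0.02      ]
```

The lever measures fully off, the grey cap and the bystanders are in place, and the cap rests in the tray at (0.42, -0.33, 0.03), well inside. Hand in.

```bash
python3 -c "
from station import *; print(job_done())"
```

```text
the job is handed in; nothing more can be done
None
```

The job is handed in (the station gave no verdict): the isolator is off, the orange carrier tipped over when let go and now lies inside the yellow tray, and the grey carrier, carton, tape roll and screwdriver look unmoved; I viewed 11 pictures, one over the limit of 10.

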